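# Stamp a bare tile in the pedal press

## Robot

A 7-joint arm with a two-finger parallel gripper is mounted at the origin on the work surface. World frame = base frame: x ahead of the robot, y to its left, z up, the work surface at z = 0. Lengths are in mm, angles in rad, forces in N, time in s.
With the tool pointing down it reaches from about 425 to 800 mm from the base axis. Payload 8.3 kg.
Tool frame: the origin (TCP) lies on the centre line of the jaws, within the pads' length; the fingertips stand 14 mm ahead of it and the grasp point (between the pads) lies 5 mm behind it; z points along the fingers, y is the line along which they close (so a half turn about z gives the same grasp; the last joint's range is limited). The gripper opens to 85 mm and grips with 20 to 120 N. Pads are 22 mm wide; open, the fingers measure 114 mm over their backs; the gripper's body (76 mm by 85 mm) begins 54 mm behind the grasp point. The pads swing forward as they close: fully open they stand 13 mm farther back than shut.
Start: joints at [-1.175, 0.383, 0.016, 1.37, -0.006, 1.388, -0.046], TCP at [276.745, 560.372, 245.279] pointing down, gripper open.
Joint ranges: [-2.95, 2.95], [-0.25, 2.06], [-1.52, 1.56], [0.18, 2.33], [-1.44, 4.58], [0.02, 2.06], [-3.01, 3.01]. Speed limits (rad/s): [2.39, 2.39, 3.01, 3.01, 3.14, 3.14, 3.14].

## Interface

Orientations are given as a 3x3 rotation matrix whose columns are the frame's x, y, z axes.
In Python, from plant import r gives the robot as it stands. The module is installed in compiled form; this text tells all that it offers.
- The arm moves only by the shell command python3 -m pendant 'ROWS' [FORCE]. ROWS is JSON, a list of rows, each a list of 3 entries, a list of its own where there are three numbers: the shift along the tool's x, y, z in m, then the turn, a rotation vector about the tool's x, y, z in degrees, then the opening, from 0 (shut) to 1 (fully open). A call has 1 to 10 rows; each row is the pose to reach, as a shift and turn from the pose commanded when the call began, along the tool's axes at that moment; what a row does not reach only later rows make up. A row lasts 1/10 s, in which the tool goes at most 50 mm and 8.59 degrees, less where a joint would pass 70% of its speed; a pose out of reach is approached as far as the arm can. A call with a gripper value outside its range is refused whole. The fingers move at their own pace and stop on an object; FORCE is the grip in N (left out, the last holds). Time passes only in rows, so rows that repeat a pose let the fingers close. It gives the time, the measured TCP pose, the force, the opening and the grip force at its end, in the units of the state.
- r.read_state(): the state, without advancing time (a new reading comes with each control period).
- r.grab_frame(name): name is "scene" or "top" or "wrist"; returns (picture, depth): 400x640x3 uint8, red, green, blue; 400x640 float32, mm along the optical axis (not along the pixel's ray), 0 where there is no reading.
- r.camera_params(name): a dict with "intrinsics" (3x3 intrinsics, pixels), "dist_coeffs" ([k1, k2, p1, p2, k3] as OpenCV has them; the pictures are not rectified), "camera_from_world" (4x4, takes a point from world to camera coordinates). Camera axes: x right, y down, z forward; pixel columns grow to the right and rows downward; lengths in mm; the calibration is good to about 2 mm. A picture is of the moment at which its call begins: read the wrist's pose just before it. camera_params takes no time and is no camera call; for the wrist camera it gives the pose at the moment of the call.
- r.job_done(): hands the job in; it is judged then, once.
Trained networks look in the newest picture that a camera, given by its name, has taken for a name from the list of things; names that differ only in an ending like _2 or _b are one class to them, and where a whole thing is asked for, a point or a joint stands for the part that bears it (a point fixed in the world has none). Each returns a list of dicts, best first, with "p" (0 to 1); they miss things now and then, are a little off and sometimes report something else, mostly with a low value. They report only what shows in the picture. A call takes as long as a camera call. They do not tell look-alikes from the thing itself.
- r.boxes_of(camera, thing): "position" ([column, row] in pixels, amid what is visible of it).
- r.regions_of(camera, thing): "mask" (400x640 bool, what is visible of it) and "position" ([column, row] in pixels, amid what is visible of it).
The state is a dict: "time_s": time; "joint_pos": joint angles; "qvel": joint speeds; "tau": joint torques, N m; "eef_pos": TCP position; "orientation": TCP orientation; "contact_force": force on the tool from outside, world axes, zero at the start; "wrist_torque": the same for the moment, N m; "gripper_width": finger opening in mm; "gripper_force": force on a finger pad.
Only numpy, scipy, OpenCV 4.12 (cv2) and the standard library are available. Lean on these libraries where they do the work, as an engineer would, in place of code of your own. Each camera call takes 0.05 s, during which the arm holds its last target. There are 200 camera calls.

## Task

Slide the bare white tile lengthwise into the stamping press's slot until it is fully home against the back stop, and let go of it. Then push the red pedal all the way down to its stop so that the stamp presses on the tile, hold it there for about a second, and let the pedal spring back up, leaving the tile home in the slot. Do not work the pedal before the tile is home, and leave the blue tile, the bottle, the jar and the brush where they are.

Things in the scene. Friction and masses are not known exactly. Their poses are not given: they have to be found in the camera images.
- white_tile: bare white ceramic tile, 160 x 60 x 10 mm (x, y, z), about 0.19 kg, lying flat on the plywood ware board; origin at the centre of its underside, x along its length, z up. Both ends are alike. It can be gripped across its 60 mm width from above.
- blue_tile: dusty blue glazed tile of the same size and origin, lying beside the white one on the same board (either may be on either side); to be left alone
- board: fixed plywood ware board with blue edges, 240 x 260 x 12 mm, on which both tiles lie; origin at the centre of its underside
- press: fixed green and grey stamping press on a grey base plate 290 x 250 x 6 mm (x -150 to +140, y -120 to +130 mm of its origin, which lies on the table). Its x axis points along the slot, inwards. At y = +75 mm a dark steel bed 80 mm wide, top 10 mm above the table, runs from x = -150 mm to the back stop, face at x = +80 mm. The red pedal is at y = -75 mm, on the same plate.
- slot_home (a point): point on the bed, 10 mm above the table, under the tile's centre when the tile is fully home: one end against the back stop 80 mm further in, 62 mm of it under the roof, its outer end at the inner edge of the yellow line across the bed, 80 mm before this point. x points into the slot, y across it, z up
- slot_mouth (a point): point on the bed under the outer edge of the slot's roof, 18 mm inwards of slot_home; same axes. Side rails 64 mm apart run inwards from 8 mm before it, 14 mm high above the bed, with flared ends from 23 mm before it (about 80 mm apart there). Roof bars: underside 14 mm, top 20 mm above the bed. Before it the bed is open above
- press_head (a point): outer lower edge of the green overhanging head, 79 mm above the bed on the slot's middle line, 36 mm inwards of slot_home; same axes. The head is 44 mm wide, 34 mm high, and runs inwards to a column
- pedal_pad (a point): centre of the upper face of the red pedal pad, 70 x 66 mm with black ribs; moves with the pedal. Hinged 118 mm further in along the press's x, 26 mm above the table. At rest the pad slopes up outwards by 17 degrees, its centre 67 mm above the table; at its stop it is level, 32 mm above the table. Takes about 7 N at first and 13 N at the stop
- pedal (a joint): angle of the pedal in rad: 0 up at rest, 0.30 down at its stop; a spring brings it back
- stamp: blue stamp pad, 34 x 40 mm, under the head; it comes down 24 mm through the window between the roof bars as the pedal goes down, and meets the tile just before the pedal's stop; origin at the centre of its underside
- glaze_bottle: dusty blue upright plastic bottle with a white cap, 64 mm across, 170 mm high, at the left side; origin at the centre of its underside; to be left alone
- slip_jar: upright jar with a yellow lid, 84 mm across, 100 mm high, to the right side; origin at the centre of its underside; to be left alone
- glaze_brush: brush, 200 mm long, lying on the table to the left side; to be left alone
Not all that is in view belongs to the job. What is shaped like the white_tile but black is not meant.

How it is judged (in metres and radians):
On the way, in this order (a step that is already met when the one before it is completed fails the run):
1. the white tile is fully home in the slot and let go, with the pedal still up (x of white_tile in the frame of slot_home above -0.006 m and y of white_tile in the frame of slot_home between -0.006 and 0.006 m and z of white_tile in the frame of slot_home between -0.004 and 0.004 m and angle between the x axis of white_tile and the x axis of slot_home, either way round below 0.09 rad and contact force between the fingers and white_tile below 0.1 N and value of joint pedal below 0.06 rad), for 0.2 s.
2. the pedal is held down at its stop with the stamp pressing on the tile (x of white_tile in the frame of slot_home above -0.006 m and y of white_tile in the frame of slot_home between -0.006 and 0.006 m and z of white_tile in the frame of slot_home between -0.004 and 0.004 m and angle between the x axis of white_tile and the x axis of slot_home, either way round below 0.09 rad and value of joint pedal above 0.27 rad and contact force between stamp and white_tile above 0.3 N), for 0.4 s.
At the end, for the whole second after the job is handed in: the white tile rests flat in the slot within 6 mm of fully home (6 mm sideways, 4 mm in height, 0.09 rad in direction), the pedal is back up (below 0.04 rad), and the blue tile, bottle, jar and brush are within 30 mm of where they began, bottle and jar upright (0.2 rad) (x of white_tile in the frame of slot_home above -0.006 m and y of white_tile in the frame of slot_home between -0.006 and 0.006 m and z of white_tile in the frame of slot_home between -0.004 and 0.004 m and angle between the x axis of white_tile and the x axis of slot_home, either way round below 0.09 rad and value of joint pedal below 0.04 rad and linear speed of white_tile below 0.02 m/s and distance of each of blue_tile, glaze_bottle, slip_jar, glaze_brush from where it was at the start of the episode below 0.03 m and angle between each of glaze_bottle, slip_jar's own z axis and vertical below 0.2 rad); the robot touches nothing.
It fails at once if the pedal is worked (past 0.18 rad) while the white tile is not home (20 mm or more short) (value of joint pedal above 0.18 rad and x of white_tile in the frame of slot_home below -0.02 m).
It fails at once if the blue tile, the bottle, the jar or the brush is moved more than 30 mm (distance of any of blue_tile, glaze_bottle, slip_jar, glaze_brush from where it was at the start of the episode above 0.03 m).
It also fails if it takes over 66 s, if anything falls off the work surface, if the arm or the gripper's body presses on something with over 40 N, if the wrist force passes 120 N, or if a joint passes its speed limit or range.

## Working session

There is one attempt and no reset: what is moved stays moved. The work goes in short steps, Python scripts to look and compute and a shell command to move; the robot and the scene stay as the last step left them, time stands still between calls to the robot, and variables do not carry over. Pictures are saved under pics/ and viewed, at most 12 in all, crops included, and the job is handed in when it is done.

```bash
mkdir -p pics; cat > h.py <<'E'
import numpy as np, cv2
from plant import r
def cam(n):
    p=r.camera_params(n); return np.array(p["intrinsics"],float),np.array(p["dist_coeffs"],float),np.array(p["camera_from_world"],float)
def world(n,uv,depth=None,z=None,c=None):
    K,D,T=c or cam(n)
    uv=np.atleast_2d(np.array(uv,float))
    q=cv2.undistortPoints(uv.reshape(-1,1,2),K,D).reshape(-1,2)
    d=np.c_[q,np.ones(len(q))]; R,t=T[:3,:3],T[:3,3]
    if depth is not None: return (d*np.asarray(depth).reshape(-1,1)-t)@R
    o=-R.T@t; w=d@R
    return o+w*((z-o[2])/w[:,2])[:,None]
def proj(n,P,c=None):
    K,D,T=c or cam(n)
    return cv2.projectPoints(np.atleast_2d(np.array(P,float)),cv2.Rodrigues(T[:3,:3])[0],T[:3,3],K,D)[0].reshape(-1,2)
def maskworld(n,mask,dep,c=None):
    v,u=np.nonzero(mask&(dep>0)); return world(n,np.c_[u,v],dep[v,u],c=c)
def save(f,im): cv2.imwrite('pics/'+f,im[:,:,::-1])
def state():
    s=r.read_state(); return s,np.array(s["eef_pos"]),np.array(s["orientation"])
E
python3 - <<'E'
from h import *
s,p,R=state(); print(s["time_s"],p.round(1),R.round(3).tolist(),s["gripper_width"])
for n in("scene","top"):
    im,d=r.grab_frame(n); save(n+'0.png',im); np.save(n+'0.npy',d)
    for t in("white_tile","blue_tile","board","press","pedal_pad","stamp","glaze_bottle","slip_jar","glaze_brush"):
        for x in r.regions_of(n,t)[:3]:
            P=maskworld(n,x["mask"],d)
            m=np.median(P,0).round(0) if len(P) else None
            mn=cv2.minAreaRect(P[:,:2].astype(np.float32)) if len(P)>5 else None
            print(n,t,round(x["p"],2),np.round(x["position"]),m,mn and (np.round(mn[0]),np.round(mn[1]),round(mn[2],1)))
E
```

```text
0.0 [276.6 560.  244.3] [[-0.897, 0.443, -0.001], [0.443, 0.897, -0.002], [-0.0, -0.002, -1.0]] 85.27410210756567
scene white_tile 0.95 [240. 258.] [ 842. -151.   11.] (array([ 834., -156.]), array([161.,  69.]), 10.0)
scene white_tile 0.83 [196. 193.] [ 687. -464.    9.] (array([ 678., -471.]), array([ 83., 165.]), 68.3)
scene white_tile 0.73 [293. 162.] [ 356. -248.   10.] (array([ 349., -253.]), array([169.,  63.]), 29.4)
scene blue_tile 0.94 [287. 205.] [ 588. -139.   22.] (array([ 576., -142.]), array([ 69., 180.]), 89.8)
scene board 0.57 [274. 206.] [ 616. -195.   12.] (array([ 584., -207.]), array([261., 274.]), 2.6)
scene press 0.6 [377. 242.] [612. 185.  10.] (array([557., 173.]), array([312., 260.]), 10.4)
scene pedal_pad 0.77 [354. 218.] [589. 106.  54.] (array([563.,  96.]), array([238.,  77.]), 19.9)
scene glaze_bottle 0.86 [477. 264.] [616. 479.  95.] (array([545., 470.]), array([173.,  63.]), 8.2)
scene glaze_bottle 0.17 [255. 197.] [ 603. -260.   22.] (array([ 594., -263.]), array([163.,  66.]), 2.0)
scene slip_jar 0.89 [233. 150.] [ 496. -435.   71.] (array([ 439., -
[... 726 characters left out ...]
([241., 262.]), 1.9)
top press 0.57 [269. 216.] [557. 180.   9.] (array([562., 181.]), array([292., 255.]), 10.7)
top pedal_pad 0.8 [290. 210.] [576. 106.  60.] (array([595., 109.]), array([153.,  69.]), 10.3)
top glaze_bottle 0.93 [170. 205.] [586. 463. 112.] (array([598., 494.]), array([102.,  69.]), 74.8)
top slip_jar 0.93 [474. 239.] [ 473. -441.   96.] (array([ 476., -470.]), array([116.,  87.]), 88.6)
top slip_jar 0.46 [287. 206.] [580. 105.  59.] (array([596., 105.]), array([154.,  65.]), 11.2)
top slip_jar 0.32 [266. 217.] [557. 180.   9.] (array([564., 180.]), array([299., 256.]), 9.8)
top glaze_brush 0.62 [175. 261.] [421. 466.  19.] (array([396., 468.]), array([ 41., 194.]), 81.2)
```

View pics/top0.png

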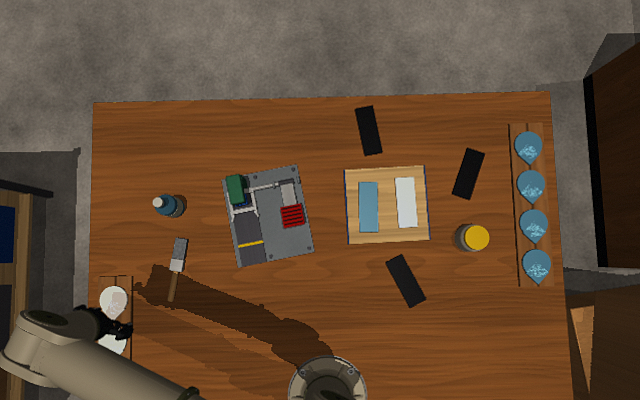

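View pics/scene0.png

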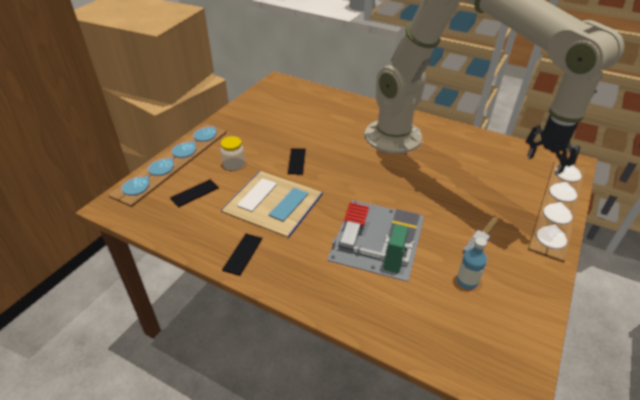

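Candidates: white tile (405,203) in top view; the blue tile (368,207) beside it on the board; black look-alikes at (368,130), (468,173) and (405,281). I choose (405,203). The press slot opens towards the robot, with its yellow line at (250,244). The pedal is at (292,215). A close crop of the choice next, along with where the wrist camera sits.

```bash
cat >> h.py <<'E'
def plan(pos,yaw):
    """shift (m) and turn (deg) in tool axes to TCP pos with tool y at world angle yaw (deg), tool down"""
    s,p,R=state(); a=np.radians(yaw); y=np.array([np.cos(a),np.sin(a),0]); z=np.array([0,0,-1.]); T=np.c_[np.cross(y,z),y,z]
    from scipy.spatial.transform import Rotation as Q
    print("t",s["time_s"],"shift",(R.T@(np.array(pos)-p)/1000).round(4),"turn",Q.from_matrix(R.T@T).as_rotvec(degrees=True).round(2))
E
python3 - <<'E'
from h import *
im=cv2.imread('pics/top0.png'); cv2.imwrite('pics/crop0.png',cv2.resize(im[90:320,330:500],None,fx=2.5,fy=2.5,interpolation=2))
K,D,T=cam("wrist"); s,p,R=state()
c=-T[:3,:3].T@T[:3,3]; print("cam in tool",(R.T@(c-p)).round(0),"axes",(R.T@T[:3,:3].T).round(2).tolist(),K[0,0])
plan([400,215,330],100.5)
E
```

```text
cam in tool [  75.   -1. -128.] axes [[0.0, -0.96, -0.29], [1.0, 0.0, 0.0], [-0.0, -0.29, 0.96]] 313.1336814267969
t 1.0 shift [-0.2634 -0.2551 -0.0847] turn [-0.000e+00 -1.000e-02 -3.678e+01]
```

View pics/crop0.png

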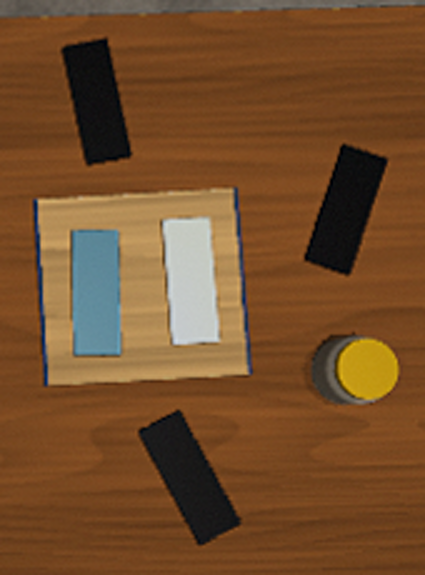

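The crop shows white rectangle with the blue tile beside it, both on the plywood. The choice stands. Move to look over the press.

```bash
python3 -m pendant '[[[-0.263,-0.255,-0.085],[0,0,-36.8],1],[[-0.263,-0.255,-0.085],[0,0,-36.8],1],[[-0.263,-0.255,-0.085],[0,0,-36.8],1],[[-0.263,-0.255,-0.085],[0,0,-36.8],1],[[-0.263,-0.255,-0.085],[0,0,-36.8],1],[[-0.263,-0.255,-0.085],[0,0,-36.8],1],[[-0.263,-0.255,-0.085],[0,0,-36.8],1],[[-0.263,-0.255,-0.085],[0,0,-36.8],1],[[-0.263,-0.255,-0.085],[0,0,-36.8],1],[[-0.263,-0.255,-0.085],[0,0,-36.8],1]]'
python3 - <<'E'
from h import *
s,p,R=state(); print(p.round(1),R.round(3).tolist())
c=cam("wrist"); im,d=r.grab_frame("wrist"); save('w1.png',im); np.savez('w1.npz',d=d,K=c[0],D=c[1],T=c[2],im=im)
for t in("press","pedal_pad","stamp","white_tile"):
    for x in r.regions_of("wrist",t)[:2]:
        P=maskworld("wrist",x["mask"],d,c); mn=cv2.minAreaRect(P[:,:2].astype(np.float32))
        print(t,round(x["p"],2),np.round(x["position"]),np.median(P,0).round(0),mn)
E
```

```text
time_s: 2.0
eef_pos: [399.7, 215.1, 330.6]
orientation: [[-0.983, -0.181, 0.0], [-0.181, 0.983, 0.001], [-0.001, 0.001, -1.0]]
contact_force: [0.3, 1.4, 0.4]
gripper_width: 85.3
gripper_force: 0.0
[399.7 215.1 330.6] [[-0.983, -0.181, 0.0], [-0.181, 0.983, 0.001], [-0.001, 0.001, -1.0]]
press 0.81 [283. 237.] [533. 184.   6.] ((557.8893432617188, 168.666259765625), (316.34979248046875, 266.2173767089844), 10.500774383544922)
pedal_pad 0.82 [224. 251.] [547. 112.  68.] ((528.7916259765625, 107.90545654296875), (98.81045532226562, 281.5725402832031), 81.49234008789062)
stamp 0.91 [324. 295.] [596. 254.  52.] ((603.4378051757812, 256.01007080078125), (28.597726821899414, 38.021427154541016), 10.14655590057373)
white_tile 0.83 [  4. 240.] [ 620. -236.   19.] ((595.6235961914062, -235.69607543945312), (15.445520401000977, 160.286376953125), 86.85429382324219)
white_tile 0.78 [11. 88.] [ 387. -216.    9.] ((380.67822265625, -213.0049591064453), (43.2186164855957, 94.40383911132812), 83.56608581542969)
```

View pics/w1.png

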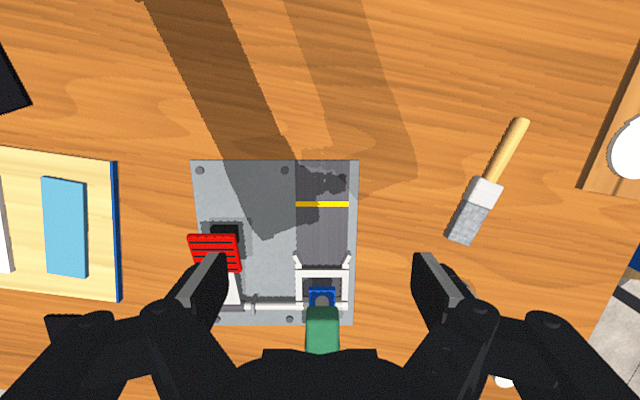

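The wrist picture shows the press with world +x pointing down. The yellow line is at (322,204), the white rails are around (322,270), the stamp is at (321,297) and the red pad is at (214,252). Measuring the slot's pose from these.

```bash
python3 - <<'E'
from h import *
z=np.load('w1.npz'); c=(z['K'],z['D'],z['T']); im=z['im']; d=z['d']
hsv=cv2.cvtColor(im,cv2.COLOR_RGB2HSV)
sub=np.zeros(d.shape,bool); sub[190:220,285:360]=1
ye=sub&(hsv[...,0]>22)&(hsv[...,0]<35)&(hsv[...,1]>170)
v,u=np.nonzero(ye); P=world("wrist",np.c_[u,v],z=10,c=c); rc=cv2.minAreaRect(P[:,:2].astype(np.float32)); print("yellow",len(P),rc); print(cv2.boxPoints(rc).round(1).tolist())
print("yellow depth z",np.median(maskworld("wrist",ye,d,c)[:,2]))
# plate edges: low saturation rows/cols
lo=(hsv[...,1]<60)
L=[];Rr=[]
for row in range(170,250,4):
    cols=np.nonzero(lo[row,180:375])[0]+180
    if len(cols): Rr.append((cols.max()+.5,row))
for name,pts in(("right",Rr),):
    W=world("wrist",pts,z=6,c=c)[:,:2]; f=cv2.fitLine(W.astype(np.float32),cv2.DIST_HUBER,0,.01,.01).ravel(); print(name,f.round(3),"yaw",np.degrees(np.arctan(f[1]/f[0])))
F=[]
for col in range(200,350,5):
    rows=np.nonzero(lo[140:185,col])[0]+140
    if len(rows): F.append((col,rows.min()-.5))
W=world("wrist",F,z=6,c=c)[:,:2]; f=cv2.fitLine(W.astype(np.float32),cv2.DIST_HUBER,0,.01,.01).ravel(); print("front",f.round(3),"yaw",np.degrees(np.arctan(-f[0]/f[1])))
# rails
sub[:]=0; sub[250:320,285:365]=1
wh=sub&(hsv[...,1]<40)&(hsv[...,2]>180)
PW=maskworld("wrist",wh,d,c); np.save('rails.npy',PW); print("white",len(PW),np.percentile(PW,[2,50,98],axis=0).round(1).tolist())
red=((hsv[...,0]<6)|(hsv[...,0]>174))&(hsv[...,1]>180); red[:, :180]=0; red[:,250:]=0
PR=maskworld("wrist",red,d,c); print("red",cv2.minAreaRect(PR[:,:2].astype(np.float32)),np.percentile(PR[:,2],[2,50,98]))
E
```

```text
yellow 242 ((470.6164855957031, 231.4700164794922), (7.9463791847229, 77.10504913330078), 10.444856643676758)
[[459.70001220703125, 268.70001220703125], [473.70001220703125, 192.8000030517578], [481.5, 194.3000030517578], [467.5, 270.1000061035156]]
yellow depth z 9.635180460361076
right [9.84000e-01 1.79000e-01 4.51936e+02 2.83674e+02] yaw 10.293779
front [ 1.81000e-01 -9.83000e-01  4.19217e+02  1.44720e+02] yaw 10.450849
white 1973 [[548.6, 193.8, 4.0], [599.2, 235.5, 22.3], [677.8, 315.4, 30.9]]
red ((496.8053283691406, 107.97576904296875), (82.91116333007812, 225.80174255371094), 76.60052490234375) [57.0863361  71.20576805 76.62970012]
```

Slot yaw is about 10.4°, and slot_home is at about (553.5, 246.7). The plate's front and right edges agree to within 1 mm. Next is a look over the tile.

```bash
python3 - <<'E'
from h import *
plan([530,-262,230],93)
E
```

```text
t 2.25 shift [-0.0404 -0.4943  0.1   ] turn [-0.02 -0.05  7.65]
```

```bash
python3 -m pendant '[[[-0.04,-0.494,0.1],[0,0,7.6],1],[[-0.04,-0.494,0.1],[0,0,7.6],1],[[-0.04,-0.494,0.1],[0,0,7.6],1],[[-0.04,-0.494,0.1],[0,0,7.6],1],[[-0.04,-0.494,0.1],[0,0,7.6],1],[[-0.04,-0.494,0.1],[0,0,7.6],1],[[-0.04,-0.494,0.1],[0,0,7.6],1],[[-0.04,-0.494,0.1],[0,0,7.6],1],[[-0.04,-0.494,0.1],[0,0,7.6],1],[[-0.04,-0.494,0.1],[0,0,7.6],1]]' >/dev/null
python3 -m pendant '[[[-0.002,-0.005,0.001],[0,0,0],0.8],[[-0.002,-0.005,0.001],[0,0,0],0.8],[[-0.002,-0.005,0.001],[0,0,0],0.8]]'
cat > tile.py <<'E'
from h import *
c=cam("wrist"); im,d=r.grab_frame("wrist"); save('w2.png',im)
for x in r.regions_of("wrist","white_tile")[:2]:
    m=x["mask"].astype(np.uint8); v,u=np.nonzero(m); P=world("wrist",np.c_[u,v],z=22,c=c); rc=cv2.minAreaRect(P[:,:2].astype(np.float32))
    print(round(x["p"],2),x["position"],rc,"mean",P.mean(0).round(1),"z",np.median(maskworld("wrist",m>0,d,c)[:,2]).round(1))
    e=np.linalg.eigh(np.cov(P[:,:2].T))[1][:,1]; print("yaw",np.degrees(np.arctan(e[1]/e[0])))
E
python3 tile.py
```

```text
time_s: 3.55
eef_pos: [530.5, -261.0, 230.1]
orientation: [[-0.999, -0.053, -0.001], [-0.053, 0.999, 0.001], [0.0, 0.001, -1.0]]
contact_force: [0.2, 0.6, 0.5]
gripper_width: 68.2
gripper_force: 0.0
0.87 [314.0, 218.8] ((590.5396728515625, -265.1859130859375), (161.6861572265625, 60.62427520751953), 2.1682307720184326) mean [ 584.8 -265.9   22. ] z 21.2
yaw 2.2116821398323445
0.82 [381.1, 342.8] ((757.0218505859375, -170.66567993164062), (48.930328369140625, 56.32961654663086), 9.287111282348633) mean [ 750.7 -169.6   22. ] z 9.1
yaw 77.76033302616837
```

View pics/w2.png

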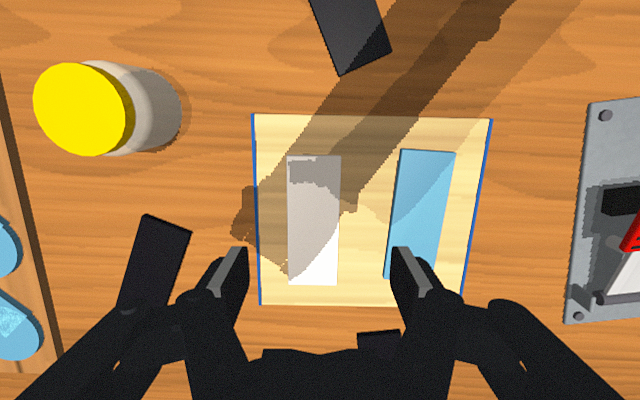

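The tile lies at (314,219) px, with its centre at (590.5, -265.2), yaw 2.2° and size 162x61, which fits. I'll grip it 45 mm behind centre.

```bash
python3 - <<'E'
from h import *
plan([545.5,-266.9,33],92.2)
E
```

```text
t 3.65 shift [-0.0143 -0.0073  0.1978] turn [0.05 0.05 0.9 ]
```

```bash
python3 -m pendant '[[[-0.014,-0.007,0.06],[0,0,0.9],0.85],[[-0.014,-0.007,0.11],[0,0,0.9],0.85],[[-0.014,-0.007,0.15],[0,0,0.9],0.85],[[-0.014,-0.007,0.18],[0,0,0.9],0.85],[[-0.014,-0.007,0.198],[0,0,0.9],0.85],[[-0.014,-0.007,0.198],[0,0,0.9],0.85]]'
python3 - <<'E'
from h import *
c=cam("wrist");im,d=r.grab_frame("wrist"); save('w3.png',im)
E
python3 -m pendant '[[[0,0,0.003],[0,0,0],0.85],[[0,0,0.003],[0,0,0],0.85]]'
```

```text
time_s: 4.25
eef_pos: [543.2, -266.1, 30.1]
orientation: [[-0.999, -0.038, -0.004], [-0.038, 0.999, 0.003], [0.004, 0.003, -1.0]]
contact_force: [-0.7, -0.2, 1.4]
gripper_width: 72.6
gripper_force: 0.0
time_s: 4.5
eef_pos: [545.3, -268.9, 30.9]
orientation: [[-0.999, -0.036, 0.002], [-0.036, 0.999, -0.001], [-0.002, -0.001, -1.0]]
contact_force: [-0.7, 0.2, 0.1]
gripper_width: 72.7
gripper_force: 0.0
```

View pics/w3.png

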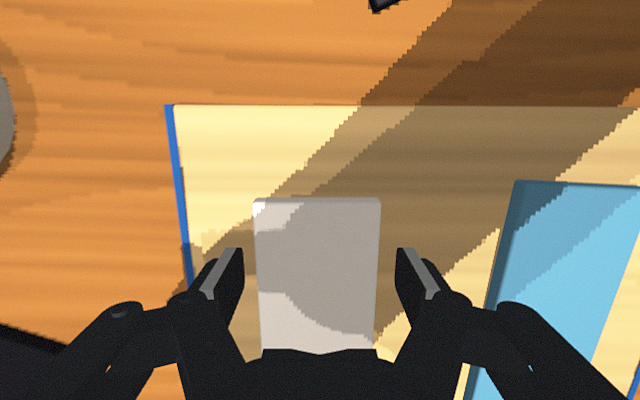

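The fingers at (235,275) and (405,275) straddle the tile (256–380) evenly, clear of the blue tile. Feeling downward.

```bash
python3 -m pendant '[[[0,0,0.002],[0,0,0],0.8],[[0,0,0.002],[0,0,0],0.8]]'|grep -E "eef|contact"
python3 -m pendant '[[[0,0,0.002],[0,0,0],0.8],[[0,0,0.002],[0,0,0],0.8]]'|grep -E "eef|contact"
python3 -m pendant '[[[0,0,0.002],[0,0,0],0.8],[[0,0,0.002],[0,0,0],0.8]]'|grep -E "eef|contact"
```

```text
eef_pos: [544.6, -269.0, 28.0]
contact_force: [-0.3, 0.6, 0.2]
eef_pos: [544.1, -269.0, 25.2]
contact_force: [-0.9, -0.5, -0.9]
eef_pos: [544.0, -268.9, 23.0]
contact_force: [0.9, -0.2, 0.1]
```

```bash
python3 -m pendant '[[[0,0.002,0.001],[0,0,0],0.8],[[0,0.002,0.001],[0,0,0],0.6],[[0,0.002,0.001],[0,0,0],0.4],[[0,0.002,0.001],[0,0,0],0.4],[[0,0.002,0.001],[0,0,0],0.4],[[0,0.002,0.001],[0,0,0],0.4]]' 40
python3 -m pendant '[[[0,0,-0.02],[0,0,0],0.4],[[0,0,-0.05],[0,0,0],0.4],[[0,0,-0.09],[0,0,0],0.4],[[0,0,-0.13],[0,0,0],0.4],[[0,0,-0.13],[0,0,0],0.4],[[0,0,-0.13],[0,0,0],0.4]]'
python3 - <<'E'
from h import *
c=cam("wrist");im,d=r.grab_frame("wrist"); save('w4.png',im)
# slot frame
a=np.radians(10.4); X=np.array([np.cos(a),np.sin(a)]); H=np.array([553.5,246.7])
print(H+X*(-95-45)); plan([*(H+X*(-140)),110],100.4)
E
```

```text
time_s: 5.7
eef_pos: [544.3, -266.8, 22.5]
orientation: [[-0.999, -0.035, 0.0], [-0.035, 0.999, 0.0], [-0.0, 0.0, -1.0]]
contact_force: [-0.7, 1.1, 3.2]
gripper_width: 59.1
gripper_force: 43.7
time_s: 6.3
eef_pos: [544.3, -267.2, 152.7]
orientation: [[-0.999, -0.035, 0.001], [-0.035, 0.999, -0.0], [-0.001, -0.0, -1.0]]
contact_force: [-0.8, -0.1, -3.5]
gripper_width: 58.9
gripper_force: 43.8
[415.79999409 221.42731966]
t 6.35 shift [0.1105 0.4922 0.0417] turn [ 0.04 -0.08 -8.38]
```

View pics/w4.png

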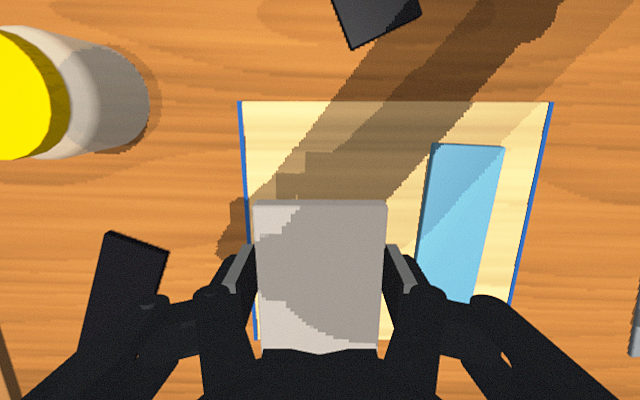

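The tile is held straight and level, with its rear edge at (320,203) px, and the blue tile hasn't moved. Carry it to in front of the slot.

```bash
python3 -m pendant '[[[0.11,0.492,0.0],[0,0,-8.4],0.4],[[0.11,0.492,0.0],[0,0,-8.4],0.4],[[0.11,0.492,0.0],[0,0,-8.4],0.4],[[0.11,0.492,0.0],[0,0,-8.4],0.4],[[0.11,0.492,0.0],[0,0,-8.4],0.4],[[0.11,0.492,0.0],[0,0,-8.4],0.4],[[0.11,0.492,0.0],[0,0,-8.4],0.4],[[0.11,0.492,0.0],[0,0,-8.4],0.4],[[0.11,0.492,0.0],[0,0,-8.4],0.4],[[0.11,0.492,0.0],[0,0,-8.4],0.4]]' >/dev/null
python3 -m pendant '[[[0.0,0.0,0.02],[0,0,0],0.4],[[0.0,0.0,0.06],[0,0,0],0.4],[[0.0,0.0,0.085],[0,0,0],0.4],[[0.0,0.0,0.085],[0,0,0],0.4],[[0.0,0.0,0.085],[0,0,0],0.4]]'
cat > see.py <<'E'
from h import *
import sys
s,p,R=state(); print(s["time_s"],p.round(1),"y-yaw",np.degrees(np.arctan2(R[1,1],R[0,1])).round(2))
a=np.radians(10.4); X=np.array([np.cos(a),np.sin(a)]); Y=np.array([-X[1],X[0]]); H=np.array([553.5,246.7])
print("tcp in slot",((p[:2]-H)@X).round(1),((p[:2]-H)@Y).round(1))
c=cam("wrist");im,d=r.grab_frame("wrist"); save(sys.argv[1],im); np.savez(sys.argv[1][:-4]+'.npz',d=d,K=c[0],D=c[1],T=c[2],im=im)
im,d=r.grab_frame("top"); save('t'+sys.argv[1],cv2.resize(im[140:290,200:340],None,fx=4,fy=4,interpolation=2))
plan([*(H+X*(-141)),40],100.4)
E
python3 see.py w5.png
```

```text
time_s: 7.85
eef_pos: [417.2, 216.1, 66.6]
orientation: [[-0.984, -0.18, -0.002], [-0.18, 0.984, -0.002], [0.003, -0.002, -1.0]]
contact_force: [0.3, 1.1, -1.8]
gripper_width: 58.9
gripper_force: 44.4
7.85 [417.2 216.1  66.6] y-yaw 100.4
tcp in slot -139.6 -5.5
t 7.95 shift [0.0031 0.0048 0.0283] turn [ 0.03  0.06 -0.  ]
```

View pics/w5.png

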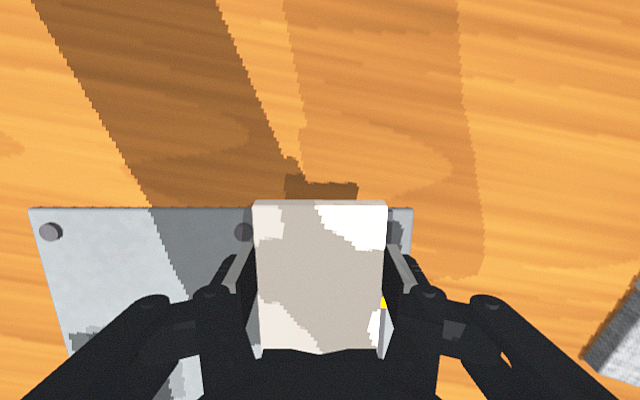

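Wrist view: tile held over the bed, the yellow line shows at (383,302) beside it, so the tool stands a few mm to the -y side. Correct sideways and descend.

```bash
python3 -m pendant '[[[0.004,0.005,0.0],[0,0,0],0.4],[[0.004,0.005,0.015],[0,0,0],0.4],[[0.004,0.005,0.03],[0,0,0],0.4],[[0.004,0.005,0.038],[0,0,0],0.4],[[0.004,0.005,0.038],[0,0,0],0.4],[[0.004,0.005,0.038],[0,0,0],0.4]]'
python3 see.py w6.png
```

```text
time_s: 8.55
eef_pos: [413.5, 221.3, 30.0]
orientation: [[-0.984, -0.181, 0.001], [-0.181, 0.984, 0.0], [-0.001, 0.0, -1.0]]
contact_force: [0.6, -0.2, -2.9]
gripper_width: 58.2
gripper_force: 44.4
8.55 [413.5 221.3  30. ] y-yaw 100.41
tcp in slot -142.3 0.3
t 8.65 shift [-0.0011 -0.0003 -0.0098] turn [0.04 0.07 0.01]
```

```bash
python3 - <<'E'
import cv2,numpy as np
a=cv2.imread('pics/w6.png');b=cv2.imread('pics/tw6.png')
h=600;b=b[:400]; cv2.imwrite('pics/c6.png',np.vstack([a[180:400,:560],b[80:400,:]]) )
E
```

```text
(no output)
```

View pics/c6.png

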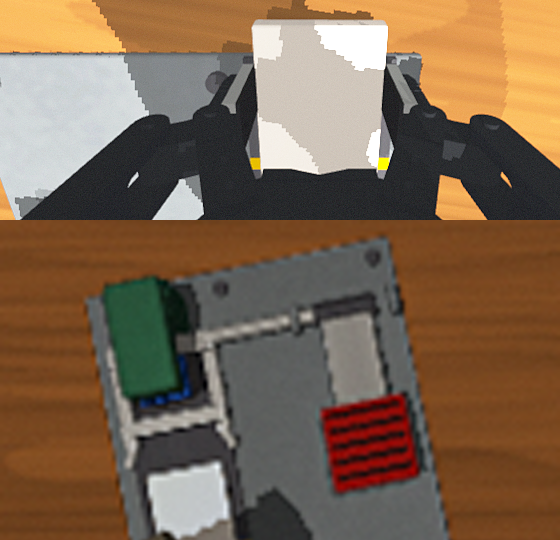

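The tile is centred: yellow shows equally on both sides at (257,163) and (384,163), and in the top view the tile lines up with the flares. Lower it to the bed and slide in.

```bash
python3 -m pendant '[[[0,0,0.004],[0,0,0],0.4],[[0,0,0.008],[0,0,0],0.4],[[0,0,0.008],[0,0,0],0.4]]'|grep -E "eef|contact"
python3 -m pendant '[[[-0.01,0,0.0],[0,0,0],0.4],[[-0.02,0,0.0],[0,0,0],0.4],[[-0.03,0,0.0],[0,0,0],0.4],[[-0.03,0,0.0],[0,0,0],0.4]]'|grep -E "eef|contact"
```

```text
eef_pos: [412.9, 220.9, 20.9]
contact_force: [-0.2, 0.7, -1.1]
eef_pos: [444.8, 226.6, 21.6]
contact_force: [-0.1, 0.7, -2.2]
```

```bash
python3 -m pendant '[[[-0.008,0,0.0],[0,0,0],0.4],[[-0.016,0,0.0],[0,0,0],0.4],[[-0.022,0,0.0],[0,0,0],0.4],[[-0.022,0,0.0],[0,0,0],0.4]]'|grep -E "eef|contact"
python3 -m pendant '[[[-0.008,0,0.0],[0,0,0],0.4],[[-0.016,0,0.0],[0,0,0],0.4],[[-0.022,0,0.0],[0,0,0],0.4],[[-0.022,0,0.0],[0,0,0],0.4]]'|grep -E "eef|contact"
python3 see.py w7.png
```

```text
eef_pos: [465.3, 230.5, 21.4]
contact_force: [-0.3, 0.3, -1.6]
eef_pos: [487.0, 234.5, 21.5]
contact_force: [0.5, -0.2, -2.8]
10.15 [487.  234.5  21.5] y-yaw 100.39
tcp in slot -67.6 -0.0
t 10.25 shift [ 0.0724  0.     -0.0187] turn [-0.01 -0.02  0.  ]
```

```bash
python3 -m pendant '[[[-0.008,0,0.0],[0,0,0],0.4],[[-0.016,0,0.0],[0,0,0],0.4],[[-0.018,0,0.0],[0,0,0],0.4],[[-0.018,0,0.0],[0,0,0],0.4]]'|grep -E "eef|contact"
python3 -m pendant '[[[-0.002,0,0.0],[0,0,0],0.4],[[-0.002,0,0.0],[0,0,0],0.4]]'|grep -E "eef|contact"
python3 -m pendant '[[[-0.002,0,0.0],[0,0,0],0.4],[[-0.002,0,0.0],[0,0,0],0.4]]'|grep -E "eef|contact"
```

```text
eef_pos: [504.2, 237.6, 21.3]
contact_force: [0.2, 0.1, -1.9]
eef_pos: [505.7, 238.0, 21.4]
contact_force: [0.2, 0.9, -2.5]
eef_pos: [506.8, 238.2, 21.1]
contact_force: [-3.8, -0.3, -0.3]
```

```bash
python3 -m pendant '[[[-0.002,0,0.0],[0,0,0],0.4],[[-0.002,0,0.0],[0,0,0],0.4]]'|grep -E "eef|contact|force"
python3 see.py w8.png
```

```text
eef_pos: [506.9, 238.2, 20.5]
contact_force: [-9.7, -2.5, 2.5]
gripper_force: 44.9
11.25 [506.9 238.2  20.5] y-yaw 100.45
tcp in slot -47.3 0.0
t 11.35 shift [ 0.0938  0.0001 -0.019 ] turn [-0.04 -0.31  0.05]
```

View pics/w8.png

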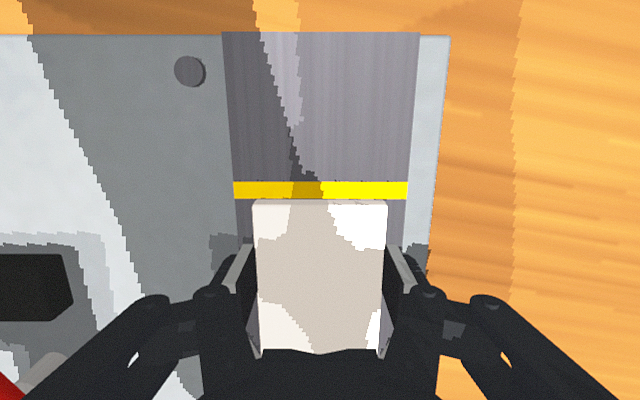

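The tile's outer end at (320,200) sits on the inner edge of the yellow line (row 198), and it is stopped against the back stop at about 10 N. Release and lift.

```bash
python3 -m pendant '[[[0,0,-0.001],[0,0,0],0.8],[[0,0,-0.001],[0,0,0],0.8],[[0,0,-0.001],[0,0,0],0.8],[[0,0,-0.001],[0,0,0],0.8],[[0,0,-0.02],[0,0,0],0.8],[[0,0,-0.06],[0,0,0],0.8],[[0.03,0,-0.1],[0,0,0],0.8],[[0.06,0,-0.14],[0,0,0],0.8],[[0.06,0,-0.14],[0,0,0],0.8],[[0.06,0,-0.14],[0,0,0],0.0]]'
python3 see.py w9.png
python3 - <<'E'
from h import *
z=np.load('w9.npz'); c=(z['K'],z['D'],z['T']); im=z['im']; d=z['d']
a=np.radians(10.4); X=np.array([np.cos(a),np.sin(a)]); Y=np.array([-X[1],X[0]]); H=np.array([553.5,246.7]); S=np.c_[X,Y]
hsv=cv2.cvtColor(im,cv2.COLOR_RGB2HSV)
ye=(hsv[...,0]>22)&(hsv[...,0]<35)&(hsv[...,1]>170); n,l,st,_=cv2.connectedComponentsWithStats(ye.astype(np.uint8)); k=1+st[1:,4].argmax()
v,u=np.nonzero(l==k); P=(world("wrist",np.c_[u,v],z=10,c=c)[:,:2]-H)@S; print("yellow slot x/y",np.percentile(P,[1,50,99],axis=0).round(1).tolist())
r.grab_frame("wrist")
for x in r.regions_of("wrist","white_tile")[:1]:
    v,u=np.nonzero(x["mask"]); P=(world("wrist",np.c_[u,v],z=20,c=c)[:,:2]-H)@S; print("tile",x["p"],x["position"],np.percentile(P,[1,50,99],axis=0).round(1).tolist())
# pedal red by depth
PW=world("wrist",np.c_[tuple(np.meshgrid(np.arange(640),np.arange(400)))].reshape(-1,2) if 0 else np.stack(np.meshgrid(np.arange(640),np.arange(400)),-1).reshape(-1,2),d.reshape(-1),c=c).reshape(400,640,3)
for n in("wrist","top"):
    cc=cam(n); i2,d2=r.grab_frame(n)
    for x in r.regions_of(n,"pedal_pad")[:1]:
        h2=cv2.cvtColor(i2,cv2.COLOR_RGB2HSV); m=x["mask"]&((h2[...,0]<6)|(h2[...,0]>174))&(h2[...,1]>150)
        P=maskworld(n,m,d2,cc); P=P[P[:,2]>45]; q=(P[:,:2]-H)@S; print("pad",n,x["p"],x["position"],np.percentile(np.c_[q,P[:,2]],[3,50,97],axis=0).round(1).tolist())
E
```

```text
time_s: 12.35
eef_pos: [450.9, 228.5, 162.9]
orientation: [[-0.983, -0.181, 0.003], [-0.181, 0.983, 0.003], [-0.003, 0.002, -1.0]]
contact_force: [-0.4, 1.1, -0.5]
gripper_width: 55.0
gripper_force: 0.0
12.35 [450.9 228.5 162.9] y-yaw 100.45
tcp in slot -104.2 0.6
t 12.45 shift [3.620e-02 1.000e-04 1.207e-01] turn [-0.02 -0.04  0.01]
yellow slot x/y [[-87.2, -39.4], [-84.2, -0.7], [-81.2, 38.0]]
tile 0.58 [318.3, 267.5] [[-80.9, -28.7], [-23.9, 0.4], [65.6, 30.2]]
pad top 0.62 [288.6, 211.9] [[-57.6, -177.0, 56.1], [-27.4, -147.2, 67.2], [3.9, -117.4, 78.9]]
```

View pics/w9.png

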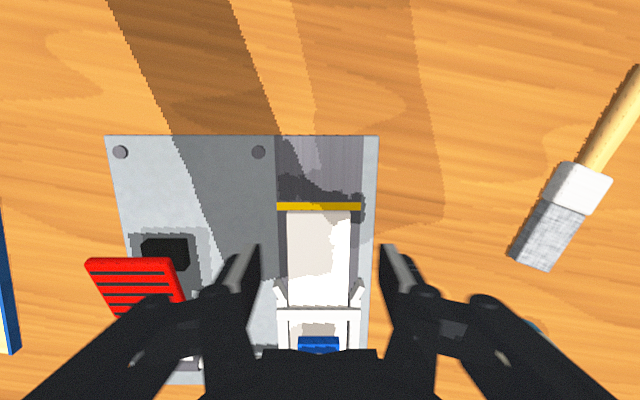

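Tile lies home: its outer end is at slot x = -80.9, centred (y 0.4), with its edge at the yellow line (318,210). The pad centre is at slot (-27,-149), z 67, as described. Now over to the pad with the fingers shut.

```bash
python3 - <<'E'
from h import *
a=np.radians(10.4); X=np.array([np.cos(a),np.sin(a)]); Y=np.array([-X[1],X[0]]); H=np.array([553.5,246.7])
q=H-34*X-150*Y; print(q); plan([*q,105],100.4)
E
```

```text
[547.13644178  93.02662844]
t 12.75 shift [-0.0709 -0.1497  0.0555] turn [-0.06 -0.09 -0.01]
```

```bash
python3 -m pendant '[[[-0.02,-0.04,0],[0,0,0],0],[[-0.04,-0.08,0],[0,0,0],0],[[-0.06,-0.12,0],[0,0,0],0],[[-0.071,-0.15,0],[0,0,0],0],[[-0.071,-0.15,0],[0,0,0],0],[[-0.071,-0.15,0.03],[0,0,0],0],[[-0.071,-0.15,0.055],[0,0,0],0],[[-0.071,-0.15,0.055],[0,0,0],0],[[-0.071,-0.15,0.055],[0,0,0],0]]'
python3 -m pendant '[[[0,0,0.01],[0,0,0],0],[[0,0,0.02],[0,0,0],0],[[0,0,0.025],[0,0,0],0],[[0,0,0.025],[0,0,0],0]]' | grep -E "eef|contact|width"
```

```text
time_s: 13.65
eef_pos: [547.2, 93.5, 106.4]
orientation: [[-0.983, -0.181, -0.001], [-0.181, 0.983, -0.001], [0.001, -0.0, -1.0]]
contact_force: [-0.5, 0.2, 0.6]
gripper_width: -0.1
gripper_force: 0.0
eef_pos: [547.3, 93.3, 81.0]
contact_force: [-1.0, 0.8, 4.1]
gripper_width: 0.3
```

```bash
python3 -m pendant '[[[0,0,0.008],[0,0,0],0],[[0,0,0.016],[0,0,0],0],[[0,0,0.024],[0,0,0],0],[[0,0,0.03],[0,0,0],0],[[0,0,0.03],[0,0,0],0]]' | grep -E "eef|contact"
python3 -m pendant '[[[0,0,0.003],[0,0,0],0],[[0,0,0.003],[0,0,0],0]]' | grep -E "eef|contact"
```

```text
eef_pos: [546.9, 93.0, 51.3]
contact_force: [-4.9, -0.6, 8.7]
eef_pos: [547.1, 93.1, 48.8]
contact_force: [-5.4, -0.1, 9.9]
```

```bash
python3 -m pendant '[[[0,0,0.003],[0,0,0],0],[[0,0,0.003],[0,0,0],0]]' | grep -E "eef|contact"
```

```text
eef_pos: [547.1, 93.1, 46.2]
contact_force: [-6.5, -0.3, 10.2]
```

```bash
python3 -m pendant '[[[0,0,0.003],[0,0,0],0],[[0,0,0.003],[0,0,0],0]]' | grep -E "eef|contact"
python3 -m pendant '[[[0,0,0.002],[0,0,0],0],[[0,0,0.002],[0,0,0],0]]' | grep -E "eef|contact"
```

```text
eef_pos: [547.3, 93.0, 45.5]
contact_force: [-16.2, -2.3, 34.1]
eef_pos: [547.3, 93.0, 45.0]
contact_force: [-24.4, -3.9, 50.7]
```

At the stop: the force jumps while the height stays still. Hold a second, release, then check.

```bash
python3 -m pendant '[[[0,0,0],[0,0,0],0],[[0,0,0],[0,0,0],0],[[0,0,0],[0,0,0],0],[[0,0,0],[0,0,0],0],[[0,0,0],[0,0,0],0],[[0,0,0],[0,0,0],0],[[0,0,0],[0,0,0],0],[[0,0,0],[0,0,0],0],[[0,0,0],[0,0,0],0],[[0,0,0],[0,0,0],0]]' | grep -E "eef|contact"
python3 -m pendant '[[[0,0,-0.008],[0,0,0],0],[[0,0,-0.016],[0,0,0],0],[[0,0,-0.024],[0,0,0],0],[[0,0,-0.032],[0,0,0],0],[[0,0,-0.04],[0,0,0],0],[[0,0,-0.06],[0,0,0],0],[[0,0,-0.1],[0,0,0],0],[[0.05,0,-0.14],[0,0,0],0],[[0.1,0.0,-0.16],[0,0,0],0],[[0.1,0.0,-0.16],[0,0,0],0]]' | grep -E "time|eef|contact"
python3 - <<'E'
from h import *
a=np.radians(10.4); X=np.array([np.cos(a),np.sin(a)]); Y=np.array([-X[1],X[0]]); H=np.array([553.5,246.7]); S=np.c_[X,Y]
for n in("wrist","top"):
    c=cam(n); im,d=r.grab_frame(n); save('e'+n+'.png',im)
    for t in("white_tile","pedal_pad","blue_tile"):
        for x in r.regions_of(n,t)[:1]:
            P=maskworld(n,x["mask"],d,c); q=np.c_[(P[:,:2]-H)@S,P[:,2]]; print(n,t,x["position"],np.percentile(q,[2,50,98],axis=0).round(1).tolist())
E
```

```text
eef_pos: [547.3, 93.1, 45.0]
contact_force: [-24.0, -4.2, 50.4]
time_s: 17.35
eef_pos: [446.1, 74.0, 201.6]
contact_force: [0.9, 0.2, 0.5]
wrist white_tile [454.1, 267.2] [[-80.5, -30.3, 11.8], [-36.2, -1.6, 19.2], [64.2, 27.9, 20.5]]
wrist pedal_pad [319.0, 341.3] [[-60.2, -156.8, 33.6], [41.9, -150.0, 41.5], [67.2, -119.5, 73.1]]
wrist blue_tile [102.8, 252.8] [[-124.3, -424.3, 14.7], [-55.3, -386.6, 21.2], [28.8, -350.2, 22.7]]
top white_tile [247.4, 225.7] [[-77.1, -26.3, 12.6], [-17.4, 0.1, 20.4], [61.8, 31.1, 34.2]]
top pedal_pad [290.6, 206.1] [[-45.6, -175.7, 29.7], [5.8, -145.5, 55.3], [88.5, -115.9, 75.1]]
top blue_tile [369.5, 209.0] [[-123.4, -425.3, 11.6], [-43.5, -386.2, 21.6], [34.4, -350.0, 28.7]]
```

View pics/ewrist.png

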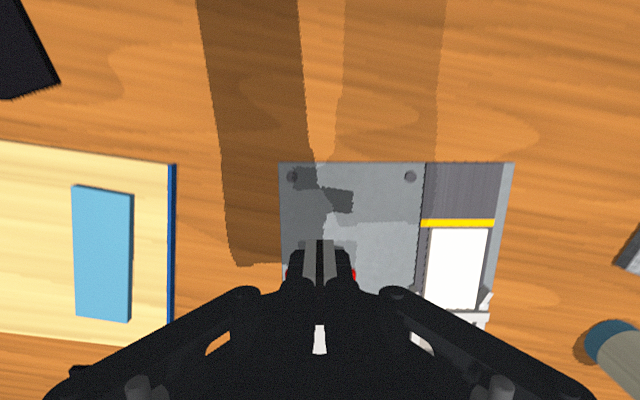

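The tile is home with its end at the yellow line (457,227), the pedal is back up (top edge z about 75), and the blue tile is still in place. Handing in.

```bash
python3 -c "
from plant import r
print(r.job_done())"
```

```text
the job is handed in; nothing more can be done
None
```

The white tile is home in the slot and released, the pedal was held at its stop for about a second and sprang back up, and I handed the job in at about 17.5 s of robot time; the hand-in returned no verdict, and I re-measured the tile, pedal and blue tile afterwards but not the bottle, jar or brush.

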